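Square up the casting frame and hold it

TASK

The wooden board of the small plaster-casting frame is drawn inward by its spring hinge. Take the blue assembly square by its black grip, set it flat on the frame's base inside the corner and press it into the corner until its outer faces lie against both boards, so that the wooden board is pushed out square to the white one. Finish while still gripping the square and pressing it firmly against both boards (do not let go), and leave the other things on the bench alone.

Things in the scene. Friction and masses are not known exactly. Their poses are not given: they have to be found in the camera images.
- square_grip (a point): Middle of the black grip bar on the blue square, 45 mm above the square's underside. The bar is 18 mm thick along the corner's bisector (x+y direction), 44 mm long across it, clear of the square's body from 20 mm up to its top at 60 mm. Axes: z up; the legs run along +x and +y; the square's outer faces are the planes 50 mm to -x and 50 mm to -y of this point.
- square_corner (a point): Outer corner of the square (where its two outer faces would meet; the metal is cut back 8 mm there and so clears the hinge), at the height of its underside; axes as square_grip.
- square: Blue assembly square lying flat, 0.3 kg: an L of two legs, each 100 mm long from the outer corner, 24 mm wide, 20 mm thick, with a diagonal brace 26 mm wide, 18 mm thick, that carries the upright black grip bar. Origin on its underside below the grip, axes as square_grip.
- frame_corner (a point): Inside corner of the casting frame, on top of its grey base (12 mm thick, fixed to the bench; along both axes from 22 mm behind the corner to 130 mm in front). Axes: z up; the white board runs along +x (inner face y = 0), the wooden board along +y (inner face x = 0 when square). Free space inside: x > 0, y > 0. Boards: 130 mm long, 18 mm thick, 40 mm high above the base.
- pivot_board_end (a point): Top inner edge of the wooden pivoting board at its free end, 130 mm from the hinge.
- pivot_board (a joint): Angle of the wooden board about the upright brass hinge in the inside corner, rad: 0 = square to the white board, positive = free end leaning inward. Starts at 0.11 to 0.16, range -0.08 to 0.20. A light spring in the hinge draws it inward (towards 0.14) and returns it when let go; holding it square takes about 0.2 to 0.3 N m (2 to 3 N at the end of a leg).
- fixed_board: White board fixed to the base; origin below frame_corner at bench height, same axes.
- wood_rib: pale wooden throwing rib, 48x104x8 mm, lying flat on the bench; bystander; origin at the centre of its underside.
- marker: purple marker pen, 132 mm long, 17 mm thick, lying; bystander; origin at the centre of its underside.
- test_tile_0: large L-shaped glazed test tile, 73x57x82 mm, standing; bystander; origin at the centre of its underside.
- test_tile_2: small L-shaped glazed test tile, 36x22x73 mm, standing; bystander; origin at the centre of its underside.
- test_tile_4: small L-shaped glazed test tile, 36x22x69 mm, standing; bystander; origin at the centre of its underside.

How it is judged:
By the outcome, as a careful person would: the job done as asked, in the order asked, and still so for the second after the job is handed in, while the arm keeps its last pose, push and grip.
It also fails if it takes over 53 s, if anything falls off the work surface, if the arm or the gripper's body presses on something with over 40 N, if the wrist force passes 120 N, or if a joint passes its speed limit or range.

ROBOT

A 6-joint arm with a two-finger parallel gripper is mounted at the origin on a cart in front of the work surface, level with it; the furniture and walls round the work are solid. World frame = base frame: x ahead of the robot, y to its left, z up, the work surface at z = 0. Lengths are in mm, angles in rad, forces in N, time in s.
With the tool pointing down it reaches from about 350 to 775 mm from the base axis. Payload 7.3 kg.
Tool frame: the origin (TCP) lies at the centre of the arm's flange, where the gripper is bolted on; the fingertips stand 178 mm ahead of it and the grasp point (between the pads) lies 159 mm ahead of it; z points along the fingers, y is the direction in which the jaws open and shut (so a half turn about z gives the same grasp; the last joint's range is limited). The gripper opens to 92 mm and grips with 3 to 60 N. Pads are 19 mm wide; open, the fingers measure 130 mm over their backs; the gripper's body (75 mm by 190 mm) begins 47 mm behind the grasp point.
Start: joints at [-1.287, 0.342, 1.524, -0, 1.275, -0.146], TCP at [218.781, -477.245, 404.741] pointing down, gripper open.
Joint ranges: [-2.53, 2.53], [-0.77, 2.02], [0.04, 2.7], [-1, 4.14], [0.28, 2.66], [-3.11, 3.11]. Speed limits (rad/s): [2.57, 2.57, 3.14, 3.14, 3.14, 3.14].

INTERFACE

Orientations are given as [roll, pitch, yaw] about the fixed x, y, z axes, in that order (R = Rz(yaw) Ry(pitch) Rx(roll)).
In Python, from plant import get_obs, capture, close_job gives the robot as it stands. The module is installed in compiled form; this text tells all that it offers.
- The arm moves only by the shell command python3 -m pendant 'ROWS'. ROWS is JSON, a list of rows, each a list of 3 entries, a list of its own where there are three numbers: the shift along the tool's x, y, z in m, then the turn, a rotation vector about the tool's x, y, z in rad, then the finger opening in m, from 0 to 0.0918. In form: [[[tx, ty, tz], [wx, wy, wz], fingers], ...]. A call has 1 to 10 rows; each row is the pose to reach, as a shift and turn from the pose commanded when the call began, along the tool's axes at that moment; what a row does not reach only later rows make up. A row lasts 1/12 s, in which the tool goes at most 41.7 mm and 7.16 degrees, less where a joint would pass 70% of its speed; a pose out of reach is approached as far as the arm can. A call with a gripper value outside its range is refused whole. The fingers move at their own pace and stop on an object; the grip force is fixed at half the most. Time passes only in rows, so rows that repeat a pose let the fingers close. It gives the time, the measured TCP pose, the force and the opening at its end, in the units of the state.
- get_obs(): the state, without advancing time (a new reading comes with each control period).
- capture(name): name is "scene" or "top" or "wrist"; returns a dict with "color" (480x640x3 uint8, red, green, blue), "mtx" (3x3 intrinsics, pixels), "rvec" (rotation vector, rad) and "tvec" (3), from world to camera coordinates, as OpenCV has them. Camera axes: x right, y down, z forward; pixel columns grow to the right and rows downward; lengths in mm; the calibration is good to about 2 mm. The wrist camera is an equidistant fisheye: a pixel r from the principal point sees the ray r / f radians off the axis. A picture is of the moment at which its call begins. There is no depth.
- close_job(): hands the job in, once; it reports no verdict.
The state is a dict: "time": time; "joint_positions": joint angles; "dq": joint speeds; "tau": joint torques, N m; "tool_pos": TCP position; "tcp_rot": TCP orientation; "contact_force": force on the tool from outside, world axes, zero at the start; "moment": the same for the moment, N m; "grip_width": finger opening in mm.
Only numpy, scipy, OpenCV 4.12 (cv2) and the standard library are available. Lean on these libraries where they do the work, as an engineer would, in place of code of your own. Each camera call takes 0.05 s, during which the arm holds its last target. There are 200 camera calls.

## Working session

There is one attempt and no reset: what is moved stays moved. The work goes in short steps, Python scripts to look and compute and a shell command to move; the robot and the scene stay as the last step left them, time stands still between calls to the robot, and variables do not carry over. Pictures are saved under pics/ and viewed, about 8 in all and at most 12, crops included, and the job is handed in when it is done.

```bash
mkdir -p pics; python3 - <<'E'
from plant import *
import cv2
for n in ("top","scene"):
    c=capture(n); cv2.imwrite(f"pics/{n}0.png",c["color"][:,:,::-1]); print(n,c["mtx"],c["rvec"],c["tvec"])
print(get_obs())
E
```

```text
top [[503.13870738   0.         315.4062768 ]
 [  0.         503.13870738 245.67186056]
 [  0.           0.           1.        ]] [ 2.15669403 -2.0489436   0.22348646] [-155.56145544  558.68246554  895.19165171]
scene [[605.06915536   0.         313.48129126]
 [  0.         605.06915536 231.81972084]
 [  0.           0.           1.        ]] [ 2.29567808 -0.85397052  0.32268366] [-515.47861791  240.07482054 1000.69399194]
{'time': 0.1, 'joint_positions': array([-1.28699314e+00,  3.42687604e-01,  1.52490577e+00, -1.82447225e-07,
        1.27539896e+00, -1.45963275e-01]), 'dq': array([ 0.00040743, -0.00221888, -0.00321078,  0.001951  , -0.00033424,
       -0.00082182]), 'tau': array([ 1.25245693e-03, -4.32006383e+01, -2.44694960e+01,  7.19551393e-02,
        5.26176696e-02, -6.50677021e-05]), 'tool_pos': array([ 218.75256364, -477.13489887,  404.10183628]), 'tcp_rot': array([-3.14020784e+00, -2.03403705e-04,  4.29766374e-01]), 'contact_force': array([-0.84887808,  0.32245663,  0.14496957]), 'moment': array([ 0.03760324, -0.00413738, -0.03140527]), 'grip_width': 91.5737895177406}
```

View pics/top0.png

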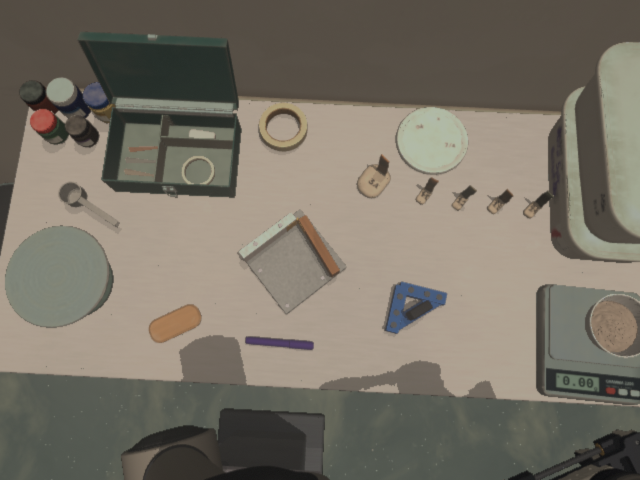

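View pics/scene0.png

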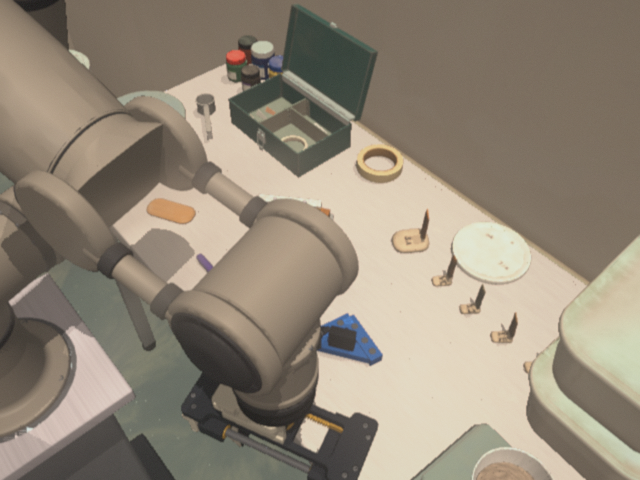

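The top view is unobstructed: the frame is at about (290,260), with its inside corner near (303,215), and the square is at about (412,307). I'll enlarge that area.

```bash
python3 - <<'E'
import cv2
a=cv2.imread("pics/top0.png")[200:350,230:460]
b=cv2.resize(a[0:125,0:125],None,fx=4.6,fy=4.6,interpolation=2)
cv2.imwrite("pics/c1.png",cv2.resize(a[:, :],(782,510),interpolation=2))
E
cat > h.py <<'E'
from plant import *
import cv2,numpy as np
def ray(c,px,z):
    R=cv2.Rodrigues(np.array(c["rvec"]))[0];t=np.array(c["tvec"]).ravel();K=np.array(c["mtx"])
    o=-R.T@t
    p=np.array(px,float)
    d=np.linalg.inv(K)@[p[0],p[1],1]
    d=R.T@d
    return o+d*(z-o[2])/d[2]
def fray(c,px,z):
    R=cv2.Rodrigues(np.array(c["rvec"]))[0];t=np.array(c["tvec"]).ravel();K=np.array(c["mtx"])
    o=-R.T@t
    v=np.array([(px[0]-K[0,2]),(px[1]-K[1,2])]);r=np.hypot(*v);th=r/K[0,0]
    d=R.T@np.array([v[0]/r*np.sin(th),v[1]/r*np.sin(th),np.cos(th)])
    return o+d*(z-o[2])/d[2]
def proj(c,P,fish=False):
    R=cv2.Rodrigues(np.array(c["rvec"]))[0];t=np.array(c["tvec"]).ravel();K=np.array(c["mtx"])
    q=(R@np.asarray(P,float).T).T+t
    if fish:
        r=np.linalg.norm(q[:,:2],axis=1);th=np.arctan2(r,q[:,2]);q=np.c_[q[:,:2]/r[:,None]*th[:,None]*K[0,0]+K[:2,2]];return q
    return q[:,:2]/q[:,2:]*K[0,0]+K[:2,2]
E
```

```text
(no output)
```

View pics/c1.png

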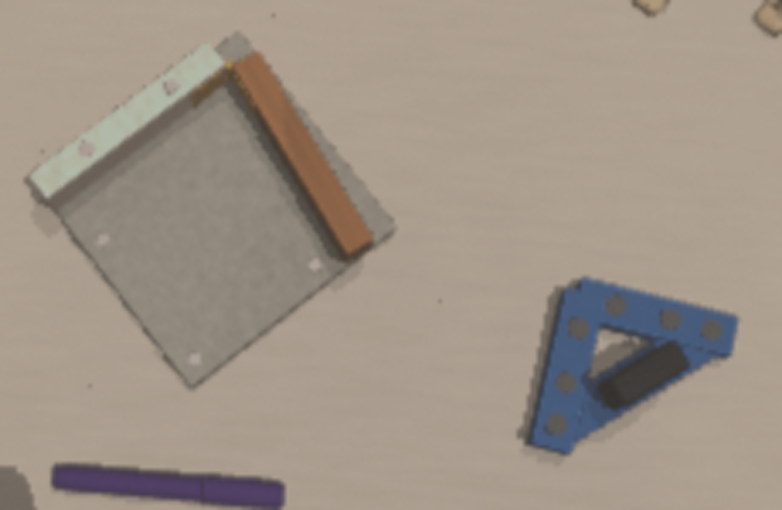

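Crop view: the base corners are at (237,33), (28,182), (191,387) and (393,228). The square's outer corner is about (562,282), with its leg ends at (738,318) and (530,440). The grip bar runs from (605,390) to (680,355).

```bash
python3 - <<'E'
from h import *
from scipy.optimize import least_squares
c=capture("top")
P=lambda u,v:np.array([230+u/3.4,200+v/3.4])
def fit(L,uv,x0):
    L=np.array(L,float);uv=np.array([P(*q) for q in uv])
    def w(p):
        C,S=np.cos(p[2]),np.sin(p[2]);return np.c_[p[0]+C*L[:,0]-S*L[:,1],p[1]+S*L[:,0]+C*L[:,1],L[:,2]]
    r=least_squares(lambda p:(proj(c,w(p))-uv).ravel(),x0);print(r.x,np.degrees(r.x[2]),np.round(r.fun,2));return r.x
a=ray(c,P(237,33),12);b=ray(c,P(28,182),12);print(a,b)
F=fit([[-22,-22,12],[130,-22,12],[130,130,12],[-22,130,12],[130,0,52]],[(237,33),(28,182),(191,387),(393,228),(50,200)],[a[0],a[1],np.arctan2(*(b-a)[1::-1])])
a=ray(c,P(562,282),20);b=ray(c,P(530,440),20)
# corner frame: leg ends outer/inner
S=fit([[100,0,20],[0,100,20],[100,24,20],[24,100,20],[4,4,20],[50-22*.707+9*.707*0,50+22*.707,60],[50+22*.707,50-22*.707,60]],[(530,440),(738,318),(568,452),(732,356),(569,288),(676,352),(609,392)],[a[0],a[1],np.arctan2(*(b-a)[1::-1])])
C,s=np.cos(S[2]),np.sin(S[2]);g=S[:2]+[50*C-50*s,50*s+50*C];print("grip",g)
C,s=np.cos(F[2]),np.sin(F[2]);g=F[:2]+[50*C-50*s,50*s+50*C];print("goal",g)
for u,v in [(235,68),(350,258)]:
    q=ray(c,P(u,v),52)[:2]-F[:2];print("wood",q@[C,s],q@[-s,C])
E
```

```text
[649.92916291 -90.44236739  12.        ] [552.88188216  26.68919484  12.        ]
[620.68096118 -88.27713287   2.28604989] 130.98101045413065 [ 0.06 -0.84  1.16  0.48 -0.56  0.58  1.03 -0.19 -1.61 -0.12]
[ 514.06979322 -287.64656616    2.93734239] 168.29732167347638 [-1.06  0.92 -0.53 -0.45  0.02  0.61 -1.23  0.35  0.48 -2.03  1.26  0.1
  0.99  0.4 ]
grip [ 454.96747324 -326.46557919]
goal [550.14416938 -83.32122702]
wood -0.9178275140409529 5.298235046337738
wood 15.598002728706241 131.60629338901083
```

```bash
python3 -m pendant '[[[0.03,-0.004,0],[0,0,-0.12],0.0918],[[0.06,-0.008,0],[0,0,-0.24],0.0918],[[0.09,-0.012,0],[0,0,-0.36],0.0918],[[0.12,-0.016,0],[0,0,-0.48],0.0918],[[0.15,-0.02,0],[0,0,-0.6],0.0918],[[0.18,-0.025,0],[0,0,-0.72],0.0918],[[0.21,-0.029,0.02],[0,0,-0.84],0.0918],[[0.24,-0.033,0.04],[0,0,-0.96],0.0918],[[0.265,-0.037,0.06],[0,0,-1.08],0.0918],[[0.2775,-0.0385,0.08],[0,0,-1.2],0.0918]]'
python3 -m pendant '[[[0,0,0.01],[0,0,-0.12],0.0918],[[0,0,0.02],[0,0,-0.24],0.0918],[[0,0,0.03],[0,0,-0.36],0.0918],[[0,0,0.04],[0,0,-0.48],0.0918],[[0,0,0.04],[0,0,-0.523],0.0918],[[0,0,0.04],[0,0,-0.523],0.0918],[[0,0,0.04],[0,0,-0.523],0.0918]]'
python3 - <<'E'
from h import *
c=capture("wrist");np.save("w1.npy",c,allow_pickle=True);cv2.imwrite("pics/w1.png",c["color"][:,:,::-1]);print(c["mtx"],get_obs()["joint_positions"])
g=[455,-326.5,45]
print(proj(c,[g],True))
E
```

```text
time: 0.98
tool_pos: [457.0, -324.6, 323.7]
tcp_rot: [3.141, -0.0, 1.638]
contact_force: [-0.3, -0.6, 0.4]
grip_width: 91.6
time: 1.57
tool_pos: [455.0, -326.6, 284.6]
tcp_rot: [-3.142, -0.0, 2.151]
contact_force: [-0.1, 0.1, 0.5]
grip_width: 91.7
[[371.64829954   0.         316.70983965]
 [  0.         371.64829954 238.57579735]
 [  0.           0.           1.        ]] [-7.59454917e-01  5.25420312e-01  1.58819106e+00 -1.76890033e-05
  1.02768507e+00 -1.33961684e+00]
[[316.93126703 254.71808589]]
```

View pics/w1.png

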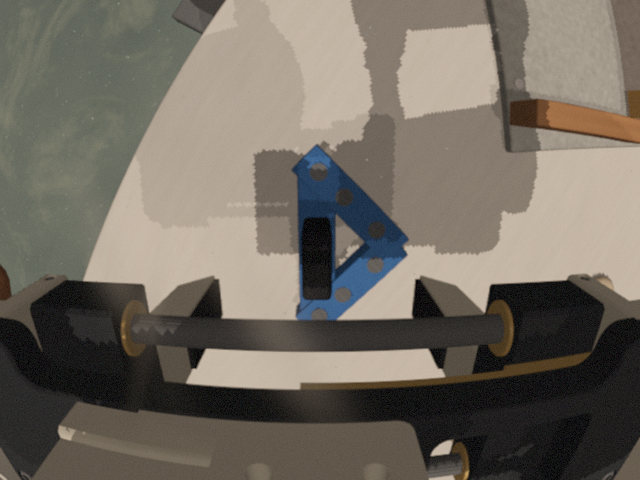

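The wrist view shows the bar centred at (318,258), against a predicted (317,255), and aligned with the jaws. I'll descend and grip.

```bash
python3 -m pendant '[[[0,0,0.03],[0,0,0],0.0918],[[0,0,0.055],[0,0,0],0.0918],[[0,0,0.073],[0,0,0],0.0918],[[0,0,0.0805],[0,0,0],0.0918],[[0,0,0.0805],[0,0,0],0.0],[[0,0,0.0805],[0,0,0],0.0],[[0,0,0.0805],[0,0,0],0.0],[[0,0,0.0805],[0,0,0],0.0],[[0,0,0.0805],[0,0,0],0.0],[[0,0,0.0805],[0,0,0],0.0]]'
python3 -m pendant '[[[0,0,0],[0,0,0],0.0],[[0,0,0],[0,0,0],0.0],[[0,0,0],[0,0,0],0.0],[[0,0,0],[0,0,0],0.0]]'
```

```text
time: 2.45
tool_pos: [455.2, -326.8, 205.1]
tcp_rot: [3.141, 0.001, 2.153]
contact_force: [1.2, -0.5, -0.3]
grip_width: 56.6
time: 2.78
tool_pos: [455.0, -326.6, 204.2]
tcp_rot: [-3.142, -0.0, 2.153]
contact_force: [-0.1, 0.7, 0.2]
grip_width: 29.5
```

```bash
python3 -m pendant '[[[0,0,0],[0,0,0],0.0],[[0,0,0],[0,0,0],0.0],[[0,0,0],[0,0,0],0.0],[[0,0,0],[0,0,0],0.0],[[0,0,0],[0,0,0],0.0]]'
python3 -m pendant '[[[0,0,-0.01],[0,0,0],0.0],[[0,0,-0.03],[0,0,0],0.0],[[0,0,-0.055],[0,0,0],0.0],[[0,0,-0.08],[0,0,0],0.0],[[0,0,-0.1],[0,0,0],0.0],[[0,0,-0.11],[0,0,0],0.0],[[0,0,-0.11],[0,0,0],0.0]]'
```

```text
time: 3.2
tool_pos: [455.0, -326.6, 204.2]
tcp_rot: [-3.142, -0.0, 2.153]
contact_force: [-0.1, 1.0, -0.3]
grip_width: 17.6
time: 3.78
tool_pos: [455.3, -326.8, 316.8]
tcp_rot: [3.141, 0.004, 2.153]
contact_force: [1.0, -0.4, -3.2]
grip_width: 18.0
```

```bash
python3 -m pendant '[[[0.01,0.011,0],[0,0,0.04],0.0],[[0.03,0.034,0],[0,0,0.12],0.0],[[0.05,0.056,0],[0,0,0.2],0.0],[[0.07,0.079,0],[0,0,0.28],0.0],[[0.09,0.101,0],[0,0,0.36],0.0],[[0.11,0.123,0],[0,0,0.44],0.0],[[0.13,0.145,0],[0,0,0.52],0.0],[[0.15,0.168,0],[0,0,0.59],0.0],[[0.165,0.184,0],[0,0,0.64],0.0],[[0.1694,0.1892,0],[0,0,0.651],0.0]]'
python3 -m pendant '[[[0,0,0],[0,0,0],0.0],[[0,0,0],[0,0,0],0.0],[[0,0,0],[0,0,0],0.0]]'
python3 - <<'E'
from h import *
for n in("wrist","scene"):
    c=capture(n);cv2.imwrite(f"pics/{n}2.png",c["color"][:,:,::-1])
    P=[[620.7,-88.3,52],[550.1,-83.3,12]];print(n,proj(c,P,n=="wrist"))
    np.save(f"{n}2.npy",c,allow_pickle=True)
E
```

```text
time: 4.62
tool_pos: [519.8, -78.0, 312.7]
tcp_rot: [-3.139, -0.002, 1.502]
contact_force: [-0.3, -0.8, -3.8]
grip_width: 17.9
time: 4.87
tool_pos: [519.7, -82.1, 313.6]
tcp_rot: [-3.14, 0.0, 1.502]
contact_force: [1.3, -0.9, -3.0]
grip_width: 17.8
wrist [[458.53424277 243.35443655]
 [355.41963859 228.70614072]]
scene [[319.5643399  206.85381909]
 [290.64338261 236.54485157]]
```

View pics/wrist2.png

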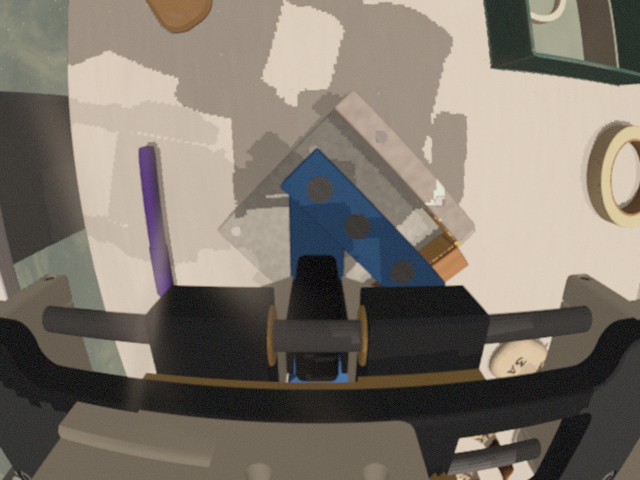

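The square is held level, with its outer edge at (317,150)–(443,283) roughly parallel to the white board. The hinge at about (455,245) matches the predicted corner. I'll check the in-hand pose numerically, then lower.

```bash
python3 - <<'E'
from h import *
c=np.load("wrist2.npy",allow_pickle=True).item()
g=np.array([519.8,-82.1]);a=1.502+2.2860-1.5016
C,s=np.cos(a),np.sin(a)
w=lambda x,y,z:[g[0]+C*(x-50)-s*(y-50),g[1]+s*(x-50)+C*(y-50),z]
print(proj(c,[w(100,0,129.6),w(100,24,129.6),w(8,0,129.6)],True))
F=[620.68,-88.28]
print(proj(c,[[F[0]+130*C,F[1]+130*s,52]],True))
E
python3 -m pendant '[[[0,0,0.02],[0,0,0],0.0],[[0,0,0.045],[0,0,0],0.0],[[0,0,0.065],[0,0,0],0.0],[[0,0,0.08],[0,0,0],0.0],[[0,0,0.089],[0,0,0],0.0],[[0,0,0.093],[0,0,0],0.0],[[0,0,0.093],[0,0,0],0.0],[[0,0,0.093],[0,0,0],0.0]]'
```

```text
[[316.42466523 140.81264484]
 [278.14389924 179.27834567]
 [447.4814608  278.98045759]]
[[331.12118268 105.14993945]]
time: 5.63
tool_pos: [520.2, -81.5, 221.8]
tcp_rot: [3.14, 0.0, 1.501]
contact_force: [-0.4, -0.2, -3.2]
grip_width: 17.4
```

```bash
python3 -m pendant '[[[0,0,0.002],[0,0,0],0.0],[[0,0,0.004],[0,0,0],0.0],[[0,0,0.004],[0,0,0],0.0],[[0,0,0.004],[0,0,0],0.0]]'
python3 -m pendant '[[[0,0,0.001],[0,0,0],0.0],[[0,0,0.0015],[0,0,0],0.0],[[0,0,0.0015],[0,0,0],0.0]]'
```

```text
time: 5.97
tool_pos: [520.0, -81.1, 217.5]
tcp_rot: [3.141, 0.0, 1.502]
contact_force: [-0.1, 0.2, -2.6]
grip_width: 17.9
time: 6.22
tool_pos: [520.0, -81.1, 216.2]
tcp_rot: [3.141, 0.0, 1.502]
contact_force: [-1.5, 1.0, 2.2]
grip_width: 17.7
```

```bash
python3 -m pendant '[[[0,0.004,0],[0,0,0],0.0],[[0,0.008,0],[0,0,0],0.0],[[0,0.012,0],[0,0,0],0.0],[[0,0.016,0],[0,0,0],0.0],[[0,0.019,0],[0,0,0],0.0],[[0,0.022,0],[0,0,0],0.0],[[0,0.022,0],[0,0,0],0.0],[[0,0.022,0],[0,0,0],0.0]]'
python3 -m pendant '[[[0,0.002,0],[0,0,0],0.0],[[0,0.004,0],[0,0,0],0.0],[[0,0.006,0],[0,0,0],0.0],[[0,0.006,0],[0,0,0],0.0],[[0,0.006,0],[0,0,0],0.0]]'
```

```text
time: 6.88
tool_pos: [540.9, -82.4, 216.3]
tcp_rot: [-3.138, -0.0, 1.502]
contact_force: [-8.6, 0.9, 8.5]
grip_width: 17.6
time: 7.3
tool_pos: [546.4, -82.7, 216.3]
tcp_rot: [-3.137, -0.001, 1.502]
contact_force: [-10.2, 1.1, 11.2]
grip_width: 17.8
```

```bash
python3 -m pendant '[[[0,0,-0.001],[0,0,0],0.0],[[0,0.001,-0.001],[0,0,0],0.0],[[0,0.001,-0.001],[0,0,0],0.0],[[0,0.001,-0.001],[0,0,0],0.0]]'
python3 -m pendant '[[[0,0.001,0],[0,0,0],0.0],[[0,0.002,0],[0,0,0],0.0],[[0,0.002,0],[0,0,0],0.0],[[0,0.002,0],[0,0,0],0.0]]'
python3 - <<'E'
from h import *
print(get_obs()["moment"],get_obs()["contact_force"])
c=capture("top");cv2.imwrite("pics/top3.png",c["color"][:,:,::-1])
a=c["color"][195:325,225:365,::-1];a=cv2.resize(a,None,fx=4.6,fy=4.6,interpolation=2)
s=capture("scene");s=s["color"][160:260,220:380,::-1]
cv2.imwrite("pics/t3.png",a)
E
```

```text
time: 7.63
tool_pos: [548.6, -83.0, 216.3]
tcp_rot: [-3.14, -0.0, 1.502]
contact_force: [-4.3, 1.7, -2.1]
grip_width: 17.6
time: 7.97
tool_pos: [550.2, -83.1, 216.4]
tcp_rot: [-3.139, -0.0, 1.502]
contact_force: [-7.8, 0.8, -0.7]
grip_width: 17.8
[ 0.19889641  1.0430042  -0.213683  ] [-7.76314286  0.80537963 -0.71458873]
```

View pics/t3.png

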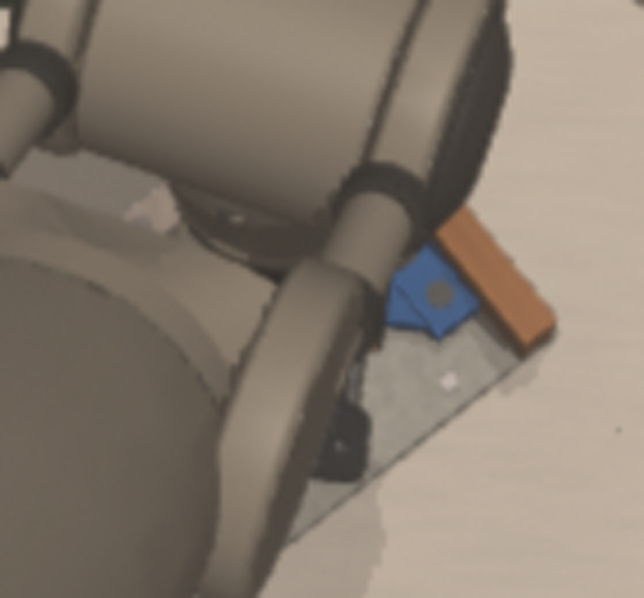

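The top view shows the wooden board pushed out, with the leg against it near (475,310). The force is still low, so I'll keep pressing into the corner.

```bash
python3 -m pendant '[[[0,0.001,0],[0,0,0],0.0],[[0,0.002,0],[0,0,0],0.0],[[0,0.002,0],[0,0,0],0.0],[[0,0.002,0],[0,0,0],0.0]]'
python3 -m pendant '[[[0,0.001,0],[0,0,0],0.0],[[0,0.002,0],[0,0,0],0.0],[[0,0.002,0],[0,0,0],0.0],[[0,0.002,0],[0,0,0],0.0]]'
python3 - <<'E'
from h import *
o=get_obs();print(o["moment"],o["contact_force"],o["tcp_rot"])
E
```

```text
time: 8.4
tool_pos: [551.0, -83.2, 216.5]
tcp_rot: [-3.135, -0.0, 1.502]
contact_force: [-14.9, 1.5, 6.7]
grip_width: 18.0
time: 8.73
tool_pos: [551.8, -83.2, 216.6]
tcp_rot: [-3.131, -0.001, 1.502]
contact_force: [-22.0, 0.8, 13.4]
grip_width: 17.6
[ 0.0785268   3.11510158 -0.27484712] [-22.01084802   0.82723583  13.4146167 ] [-3.13073127e+00 -7.38109310e-04  1.50238067e+00]
```

```bash
python3 -m pendant '[[[0,-0.0005,0],[-0.004,0,0],0.0],[[0,-0.001,-0.0003],[-0.008,0,0],0.0],[[0,-0.0015,-0.0005],[-0.012,0,0],0.0],[[0,-0.0015,-0.0005],[-0.012,0,0],0.0],[[0,-0.0015,-0.0005],[-0.012,0,0],0.0]]'
python3 - <<'E'
from h import *
o=get_obs();print(o["moment"],o["contact_force"],o["tcp_rot"])
c=capture("wrist");cv2.imwrite("pics/w4.png",c["color"][:,:,::-1])
F=np.array([620.68,-88.28]);a=2.286;C,s=np.cos(a),np.sin(a)
L=lambda x,y,z:[F[0]+C*x-s*y,F[1]+s*x+C*y,z]
print(proj(c,[L(0,0,52),L(130,0,52),L(0,130,52),L(100,0,32),L(0,100,32)],True))
c=capture("top");a=cv2.resize(c["color"][235:290,300:360,::-1],None,fx=9,fy=9,interpolation=2);cv2.imwrite("pics/t4.png",a)
print((proj(c,[L(0,130,52),L(0,70,52),L(-18,130,52),L(0,100,32)])-[300,235])*9)
E
```

```text
time: 9.15
tool_pos: [550.2, -82.9, 216.2]
tcp_rot: [-3.141, -0.001, 1.502]
contact_force: [-19.3, 1.8, 7.5]
grip_width: 17.9
[ 0.09871929  3.11985831 -0.14680255] [-19.29712086   1.83280072   7.51278531] [-3.14148823e+00 -1.34943639e-03  1.50242277e+00]
[[469.68838295 307.61537766]
 [260.39818682  89.99154664]
 [277.57540406 452.61320027]
 [315.81544957 142.4997824 ]
 [315.56318783 403.9505255 ]]
[[349.61392251 316.94823852]
 [173.9738735   98.24071612]
 [416.12389198 265.18134392]
 [258.94535632 224.79112461]]
```

View pics/w4.png

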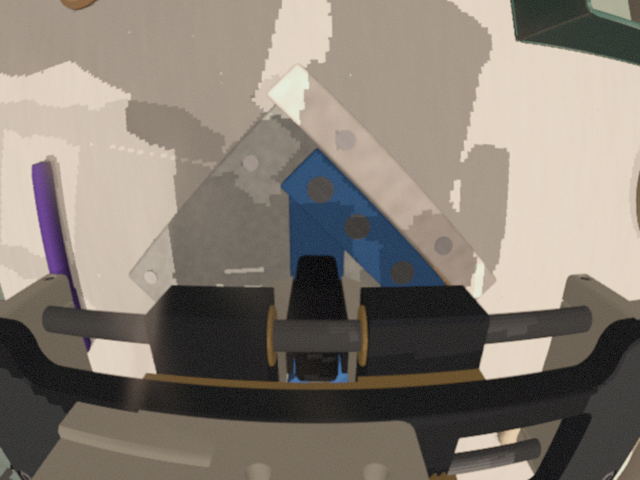

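View pics/t4.png

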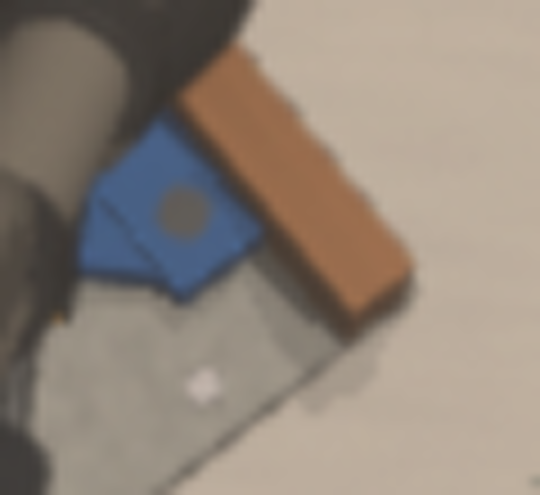

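The wrist view shows the blue leg, edge (318,150)–(445,283), lying along the white board with no visible gap. In the top view the wooden board's free end is at (350,318), against (350,317) predicted for square. I'll probe the yaw briefly to confirm both faces are flush and not held on one edge.

```bash
M='from plant import *;o=get_obs();print("M",o["moment"].round(3),"yaw",o["tcp_rot"][2])'
python3 -m pendant '[[[0,0,0],[0,0,0.006],0.0],[[0,0,0],[0,0,0.012],0.0],[[0,0,0],[0,0,0.012],0.0],[[0,0,0],[0,0,0.012],0.0]]'; python3 -c "$M"
python3 -m pendant '[[[0,0,0],[0,0,-0.012],0.0],[[0,0,0],[0,0,-0.024],0.0],[[0,0,0],[0,0,-0.024],0.0],[[0,0,0],[0,0,-0.024],0.0]]'; python3 -c "$M"
python3 -m pendant '[[[0,0.0005,0],[0,0,0.006],0.0],[[0,0.001,0],[0,0,0.012],0.0],[[0,0.001,0],[0,0,0.012],0.0],[[0,0.001,0],[0,0,0.012],0.0]]'; python3 -c "$M"
```

```text
time: 9.58
tool_pos: [550.3, -82.5, 216.2]
tcp_rot: [3.141, -0.002, 1.491]
contact_force: [-18.2, 3.0, 7.0]
grip_width: 18.1
M [0.36  2.987 0.057] yaw 1.4911016679389002
time: 9.92
tool_pos: [550.8, -82.8, 216.2]
tcp_rot: [3.14, -0.001, 1.514]
contact_force: [-14.8, 2.1, 4.3]
grip_width: 18.1
M [ 0.218  2.693 -0.217] yaw 1.514318358441941
time: 10.25
tool_pos: [551.3, -82.5, 216.2]
tcp_rot: [-3.142, -0.002, 1.503]
contact_force: [-18.5, 3.5, 8.0]
grip_width: 18.1
M [0.486 3.051 0.04 ] yaw 1.5031083879532914
```

The wiggle let it settle about 1 mm deeper. I'll repeat it under a firmer push.

```bash
M='from plant import *;o=get_obs();print("M",o["moment"].round(3))'
python3 -m pendant '[[[0,0.001,0],[-0.003,0,-0.01],0.0],[[0,0.001,0],[-0.003,0,-0.015],0.0],[[0,0.001,0],[-0.003,0,-0.015],0.0],[[0,0.001,0],[-0.003,0,-0.015],0.0]]'; python3 -c "$M"
python3 -m pendant '[[[0,0,0],[0,0,0.015],0.0],[[0,0,0],[0,0,0.03],0.0],[[0,0,0],[0,0,0.03],0.0],[[0,0,0],[0,0,0.03],0.0]]'; python3 -c "$M"
python3 -m pendant '[[[0,0.0005,0],[0,0,-0.01],0.0],[[0,0.001,0],[0,0,-0.015],0.0],[[0,0.001,0],[0,0,-0.015],0.0],[[0,0.001,0],[0,0,-0.015],0.0],[[0,0.001,0],[0,0,-0.015],0.0]]'; python3 -c "$M"
python3 - <<'E'
from h import *
c=capture("wrist");w=c["color"][60:330,120:480,::-1];F=np.array([620.68,-88.28]);a=2.286;C,s=np.cos(a),np.sin(a)
cv2.imwrite("pics/w5.png",cv2.resize(w,None,fx=2.2,fy=2.2,interpolation=2))
c=capture("top");t=cv2.resize(c["color"][235:290,300:360,::-1],None,fx=9,fy=9,interpolation=2);cv2.imwrite("pics/t5.png",t)
E
```

```text
time: 10.58
tool_pos: [551.4, -82.7, 216.2]
tcp_rot: [3.142, -0.002, 1.517]
contact_force: [-22.5, 2.5, 11.2]
grip_width: 17.9
M [ 0.234  3.82  -0.307]
time: 10.92
tool_pos: [551.5, -82.3, 216.2]
tcp_rot: [3.141, -0.002, 1.489]
contact_force: [-21.7, 5.1, 10.3]
grip_width: 17.8
M [0.646 3.589 0.515]
time: 11.33
tool_pos: [551.9, -82.4, 216.2]
tcp_rot: [-3.14, -0.002, 1.503]
contact_force: [-27.1, 3.9, 13.4]
grip_width: 17.9
M [ 0.516  4.153 -0.057]
```

View pics/w5.png

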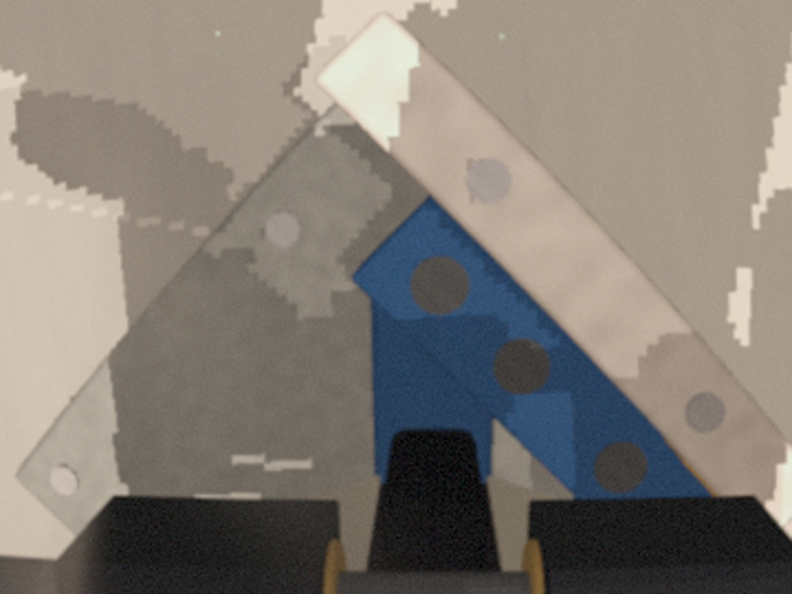

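View pics/t5.png

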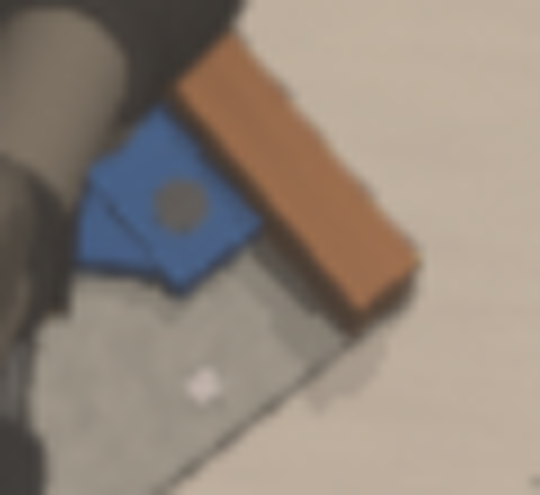

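I'll compare the square's direction with the white board's using their bolts in this crop. The blue bolts are at (440,285), (521,366) and (621,466), and the board bolts at (488,180) and (705,411). I'll do the same for the wooden board's edge in the top view.

```bash
python3 - <<'E'
from h import *
c=capture("wrist")
P=lambda u,v:(120+(u+.5)/2.2-.5,60+(v+.5)/2.2-.5)
an=lambda a,b:np.arctan2(*(b-a)[1::-1])
b=[fray(c,P(*q),32)[:2] for q in[(440,285),(521,366),(621,466)]]
w=[fray(c,P(*q),52)[:2] for q in[(488,180),(705,411)]]
e=[fray(c,P(*q),52)[:2] for q in[(319,82),(712,490)]]
p=[fray(c,P(*q),12)[:2] for q in[(282,230),(65,480)]]
print("blue",an(b[2],b[0]),an(b[2],b[1]),an(b[1],b[0]),"white",an(w[1],w[0]),"edge",an(e[1],e[0]),"pins-90",an(*p)-np.pi/2)
a=an(w[1],w[0]);n=np.array([-np.sin(a),np.cos(a)])
print("bolt y rel white bolts",[n@(q-w[0]) for q in b], n@(e[0]-w[0]),n@(e[1]-w[0]))
t=capture("top");T=lambda u,v:(300+(u+.5)/9-.5,235+(v+.5)/9-.5)
f=lambda q,z:ray(t,T(*q),z)[:2]
o=an(f((237,34),52),f((416,258),52));i=an(f((178,92),52),f((355,308),52));l=an(f((160,108),32),f((263,220),32))
print("wood outer,inner edge-90",o-np.pi/2,i-np.pi/2,"base edge",an(f((345,342),12),f((165,494),12)), "blue leg y-90",l-np.pi/2)
E
```

```text
blue 2.2938417292017252 2.298174697278294 2.288035055958641 white 2.291690987912006 edge 2.2817788959782868 pins-90 -3.9924426868542824
bolt y rel white bolts [np.float64(21.134063273698462), np.float64(21.221225449136153), np.float64(21.014071966964025)] 8.260112382198775 9.321824367333477
wood outer,inner edge-90 -4.002990844829131 -3.9875998944546325 base edge 2.325263833521508 blue leg y-90 -3.9297795285563923
```

The blue leg is parallel to the white board within about 2 mrad. Its bolt line is 12.1 mm from the board's inner face, where 12 mm would be flush, assuming the bolts are centred. The wooden board is square within the noise, and the push is steady at about 27 N, so I'm handing in.

```bash
python3 -c "
from plant import *
o=get_obs();print(o['contact_force'],o['grip_width'],o['time']);print(close_job())"
```

```text
[-27.04513164   3.9433363   14.23247313] 18.00498174606449 11.5333
the job is handed in; nothing more can be done
None
```

I set the blue square flat on the frame's base and pressed it into the corner against both boards. I handed the job in at 11.5 s, still gripping the black bar and pushing with about 27 N.

- **White board:** the square's leg is parallel to it within about 2 mrad. Its bolt line is 12.1 mm from the board's inner face, where flush would be 12 mm, assuming the bolts are centred on the leg and the board.
- **Wooden board:** its two edges in the top view read −12 and +4 mrad from square, which is within picture noise.
- **Grip and tilt:** the opening is 18 mm, matching the bar, and the square sits level within about 0.002 rad.

Some readings disagreed:
- **Wooden board end:** my first fit of the frame put the free end about 1 px from where it finished. I trusted the final bolt comparison because it does not depend on that fit.
- **Top-view edges:** the base edge and the square's short visible edge came out 35–60 mrad off in the enlarged top view. I put that down to short, blurred edges and did not use them.

The last pictures did not show the tiles or the rib in full. The arm's path stayed clear of all the bystanders.

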